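# Bring the dripper board out over the cup and hold it

## Task

Set the loose blue cup upright in the middle of the coffee scale's plate and let go of it. Then slide the wooden dripper board, which has a dark grip at its inner end, out along the rails of the brew stand, the dripper staying seated in its hole, until the black line on the board is level with the rail ends on the scale's side, the dripper then being over the cup. The loaded board would tip there, so your program finishes while still holding it, level and resting on the rails, and leave the scale and everything else where it stands.

Things in the scene. Friction and masses are not known exactly. Their poses are not given: they have to be found in the camera images.
- stand: Fixed dark steel brew stand, 123 x 300 x 135 mm: two level rails along its y axis (y -150 to +150 mm), open at both ends, on four legs. Origin on the worktop under its middle; z up, +y is the way the board slides out. Bearing surface 125 mm above the worktop; outer lips rise 10 mm above it, 115 mm apart: the board has 2.5 mm play each side.
- mouth (a point): The open end of the rails (mouth): middle between the rails, at their +y ends, at the height of the bearing surface. Axes as the stand's: +y points outward, the way the board slides.
- board: Loose pale wooden board, 110 x 330 x 14 mm (x, y, z), about 0.42 kg, on the stand's rails; slides with a few N. Origin at the centre of its underside; +y points to its outer end, as the stand's +y. With the 0.4 kg dripper in it, it tips over the rail ends once it overhangs by more than about 120 mm; at the line it overhangs 185 mm.
- board_line (a point): Middle of the black line, 4 mm wide, inlaid across the board, 20 mm behind its centre (y = -20 mm), given at the underside of the board. The job asks for this line level with the mouth.
- board_grip (a point): Centre of the dark wooden grip fixed across the board near its inner end (y = -120 mm): a rounded block 90 mm along x, 26 mm along y, 36 mm high, standing on the board's top; this point is 18 mm above the board's top. Pinch it along y from above; 32 mm of board lies behind it. Axes as the board's.
- board_hole (a point): Centre of the 46 mm hole in the board, in the plane of the board's top, 60 mm from its outer end.
- dripper: Loose white ceramic cone dripper, about 0.4 kg, 108 mm across its rim, 85 mm high, with a small handle: its 92 mm flange lies on the board and a 42 mm spigot hangs 13 mm into the hole. Origin at the middle of the flange's underside (the same point as the hole's centre when seated), z up. Leave it seated.
- coffee_scale: Loose black coffee scale, 190 x 130 x 30 mm, 0.48 kg, with display on its -x side. Origin at the centre of its underside on the worktop. It already stands in the right place in front of the mouth: leave it there.
- plate_centre (a point): Centre of the scale's plate (132 x 130 mm), on its top surface, 29 mm above the worktop. With the line at the mouth, the dripper comes to stand above it.
- cup: The loose blue cup, 53 mm high, 0.14 kg, at the left of the scale. Origin on its foot plane, 14 mm from the bowl's axis on the handle side; z up; its handle points to its own -y.
- cup_centre (a point): Centre of the loose cup's round bowl, half-way up (26.5 mm above its foot). Hollow, 62 mm across the rim, nearly straight down to 20 mm above the foot, then narrowing to 44 mm; the handle, 12 mm thick, reaches 60 mm from this point along the cup's -y. Axes as the cup's: pinch the bowl along its x axis.
- tamper: Bystander: coffee tamper with wooden handle, 58 mm wide, 94 mm high, left of the scale, in front of the cup.
- spice_jar: Bystander: small spice jar with red cap, 44 mm wide, 90 mm high, behind the stand.
- carton_blue: Bystander: blue milk carton, 72 x 72 x 215 mm, behind the scale.
- label_roll: Bystander: small white label roll behind the scale.
There are look-alikes about, which are no part of the job. What is shaped like the dripper but purple is not meant.

How it is judged:
By the outcome, as a careful person would: the job done as asked, in the order asked, and still so for the second after the job is handed in, while the arm keeps its last pose, push and grip.
It also fails if it takes over 64 s, if anything falls off the work surface, if the arm or the gripper's body presses on something with over 40 N, if the wrist force passes 120 N, or if a joint passes its speed limit or range.

## Robot

A 7-joint arm with a two-finger parallel gripper is mounted at the origin on a cart in front of the work surface, level with it; the furniture and walls round the work are solid. World frame = base frame: x ahead of the robot, y to its left, z up, the work surface at z = 0. Lengths are in mm, angles in rad, forces in N, time in s.
With the tool pointing down it reaches from about 400 to 850 mm from the base axis. Payload 4.5 kg.
Tool frame: the origin (TCP) lies midway between the tips of the shut fingers; the grasp point (between the pads) lies 19 mm behind it; y points along the fingers, x is the direction in which the jaws open and shut, and the axes are right-handed (so a half turn about y gives the same grasp; the last joint's range is limited). The gripper opens to 88 mm and grips with 3 to 60 N. Pads are 18 mm wide; open, the fingers measure 123 mm over their backs; the gripper's body (75 mm by 187 mm) begins 45 mm behind the grasp point.
Start: joints at [-1.156, 0.689, -0.195, 1.565, 0.157, 0.902, -0.215], TCP at [232.272, 580.261, 238.743] pointing down, gripper open.
Joint ranges: [-3.01, 3.01], [-0.46, 2.08], [-1.47, 1.51], [0.13, 2.56], [-1, 4.14], [0.04, 2.09], [-2.66, 2.66]. Speed limits (rad/s): [2.57, 2.57, 3.14, 3.14, 3.14, 3.14, 3.14].

## Interface

Orientations are given as a rotation vector (axis times angle).
In Python, from cell import env gives the robot as it stands.
- The arm moves only by the tool arm_command, never from a script. Its argument "rows" is a list of rows, each an object of numbers: "rx", "ry", "rz": the turn, a rotation vector about the world's x, y, z in degrees; "tx", "ty", "tz": the shift along the world's x, y, z in mm; "fingers": the finger opening in mm, from 0 to 88.1. A call has exactly 10 rows; each row shifts and turns the commanded pose from where the row before left it; what a row does not reach is not made up. A row lasts 1/8 s, in which the tool goes at most 62.5 mm and 10.7 degrees, less where a joint would pass 70% of its speed; a pose out of reach is approached as far as the arm can. A call is refused whole if a number of a shift passes 62.5 or a number of a turn 10.7, either way. A call with a gripper value outside its range is refused whole. The fingers move at their own pace and stop on an object; "squeeze" is the grip in N (left out, the last holds). Time passes only in rows, so rows that do not move let the fingers close, or fill a call up. It gives the time, the measured TCP pose, the force and the opening at its end, in the units of the state.
- env.get_obs(): the state, without advancing time (a new reading comes with each control period).
- env.get_image(name): name is "scene" or "side" or "wrist"; returns a dict with "img" (480x640x3 uint8, red, green, blue), "fovy" (degrees; the focal length in pixels is half the picture's height over the tangent of half this angle, whatever the lens; pixels are square), "cx", "cy" (the principal point, pixels), "world_from_camera" (4x4, takes a point from camera to world coordinates). Camera axes: x right, y down, z forward; pixel columns grow to the right and rows downward; lengths in mm; the calibration is good to about 2 mm. The wrist camera is an equidistant fisheye: a pixel r from the principal point sees the ray r / f radians off the axis. A picture is of the moment at which its call begins. There is no depth.
- env.close_job(): hands the job in, once; it reports no verdict.
The state is a dict: "time_s": time; "joint_positions": joint angles; "qvel": joint speeds; "effort": joint torques, N m; "ee_pos": TCP position; "orientation": TCP orientation; "force": force on the tool from outside, world axes, zero at the start; "ft_torque": the same for the moment, N m; "finger_gap": opening from 0.0 (shut) to 1.0 (fully open).
Only numpy, scipy, OpenCV 4.12 (cv2) and the standard library are available. Lean on these libraries where they do the work, as an engineer would, in place of code of your own. Each camera call takes 0.05 s, during which the arm holds its last target. There are 200 camera calls.

## Working session

There is one attempt and no reset: what is moved stays moved. The work goes in short steps, Python scripts to look and compute and a tool call to move; the robot and the scene stay as the last step left them, time stands still between calls to the robot, and variables do not carry over. Pictures are saved under pics/ and viewed, about 8 in all and at most 12, crops included, and the job is handed in when it is done.

Besides the shell and the picture viewer there is one more tool, called after "Emit:" by a JSON object that holds its "fn" and its "kwargs". arm_command: Moves the arm, as the interface text tells. Its arguments: {"type":"object","properties":{"rows":{"type":"array","items":{"type":"object","properties":{"rx":{"type":"number"},"ry":{"type":"number"},"rz":{"type":"number"},"tx":{"type":"number"},"ty":{"type":"number"},"tz":{"type":"number"},"fingers":{"type":"number"}}}},"squeeze":{"type":"number"}},"required":["rows"]}

```bash
mkdir -p pics; ls
cat > h.py <<'E'
import numpy as np, cv2, json, pickle
from cell import env
def grab(n,tag):
    d=env.get_image(n); pickle.dump(d,open(f'pics/{tag}.pkl','wb'))
    cv2.imwrite(f'pics/{tag}.png',d['img'][:,:,::-1]); return d
def load(tag): return pickle.load(open(f'pics/{tag}.pkl','rb'))
def ray(d,u,v,fish=False):
    f=240/np.tan(np.radians(d['fovy'])/2); x=(u-d['cx']);y=(v-d['cy'])
    if fish:
        r=np.hypot(x,y);t=r/f; c=np.array([x/r*np.sin(t),y/r*np.sin(t),np.cos(t)])
    else: c=np.array([x/f,y/f,1]); c/=np.linalg.norm(c)
    T=np.array(d['world_from_camera']); return T[:3,3],T[:3,:3]@c
def onz(d,u,v,z,fish=False):
    o,r=ray(d,u,v,fish); return o+r*(z-o[2])/r[2]
def tri(*rs):
    A=0;b=0
    for o,r in rs:
        P=np.eye(3)-np.outer(r,r);A=A+P;b=b+P@o
    p=np.linalg.solve(A,b); return p,[np.linalg.norm((np.eye(3)-np.outer(r,r))@(p-o)) for o,r in rs]
def proj(d,p,fish=False):
    T=np.linalg.inv(np.array(d['world_from_camera'])); c=T[:3,:3]@np.array(p)+T[:3,3]
    f=240/np.tan(np.radians(d['fovy'])/2)
    if fish:
        r=np.hypot(c[0],c[1]);t=np.arctan2(r,c[2]);return d['cx']+f*t*c[0]/r,d['cy']+f*t*c[1]/r
    return d['cx']+f*c[0]/c[2],d['cy']+f*c[1]/c[2]
def crop(tag,x0,y0,x1,y1,s,out):
    im=load(tag)['img'][y0:y1,x0:x1,::-1]
    cv2.imwrite(f'pics/{out}.png',cv2.resize(im,None,fx=s,fy=s,interpolation=cv2.INTER_CUBIC))
E
python3 - <<'E'
from h import *
for n in ('scene','side','wrist'):
    d=grab(n,n+'0'); print(n,d['fovy'],d['cx'],d['cy'],np.round(d['world_from_camera'],2).tolist())
print(env.get_obs())
E
```

```text
pics
scene 56.3625272108323 322.2530421392522 233.18288349399066 [[0.71, -0.38, 0.59, -194.26], [-0.71, -0.4, 0.58, -743.41], [0.01, -0.83, -0.55, 757.41], [0.0, 0.0, 0.0, 1.0]]
side 53.68522891611637 316.91189399827005 227.7013097467443 [[1.0, 0.01, 0.01, 513.35], [-0.0, -0.65, 0.76, -940.68], [0.01, -0.76, -0.65, 841.73], [0.0, 0.0, 0.0, 1.0]]
wrist 65.70646984690485 311.85538400226375 237.31174186021784 [[0.37, 0.9, 0.24, 171.17], [0.93, -0.36, -0.1, 605.2], [-0.0, 0.26, -0.97, 383.85], [0.0, 0.0, 0.0, 1.0]]
{'time_s': 0.15, 'joint_positions': array([-1.15621027,  0.68984663, -0.19451711,  1.5660715 ,  0.15729868,
        0.90249983, -0.21508923]), 'qvel': array([-0.00039013, -0.00155247, -0.00188046, -0.00219135,  0.00162391,
       -0.00018062,  0.00035751]), 'effort': array([-1.06989570e-03, -5.27861738e+01, -1.26823548e+00, -1.53586239e+01,
       -5.24368754e-02,  4.02578880e-03,  1.08612289e-04]), 'ee_pos': array([232.14304599, 579.77873203, 238.06844763]), 'orientation': array([-1.36650954, -0.92352962,  0.92539019]), 'force': array([-0.13688937, -0.7466974 ,  0.39312671]), 'ft_torque': array([-0.01090319, -0.01590365, -0.03509686]), 'finger_gap': 1.0012216037440942}
```

View pics/scene0.png

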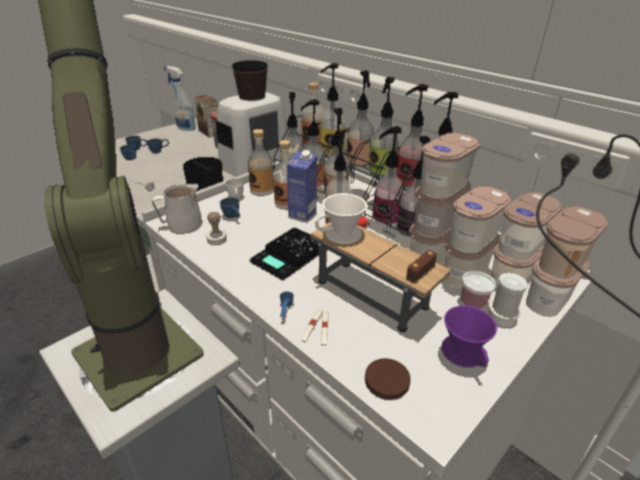

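View pics/side0.png

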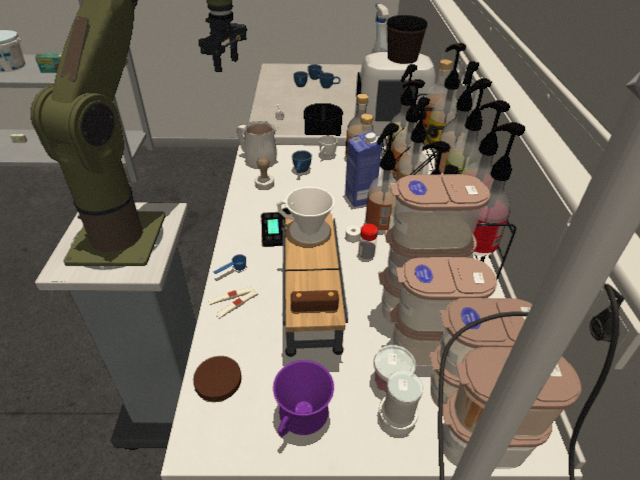

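The scene picture shows the cup candidates: the blue cup (231,208), blue cups on the far counter (133,143)/(156,146), a blue scoop (286,299) and a white cup (236,190). The dripper is white at (345,215), with the purple look-alike at (468,335). In the side picture the cup is at (302,161), the scale at (272,228), the grip at (314,300) and the line at about (313,269). I choose the cup at (231,208), which stands left of the scale and behind the tamper. Next is a close crop to check it.

Run:
```python
from h import *
def c(t,x0,y0,w,h,W,H): return cv2.resize(load(t)['img'][y0:y0+h,x0:x0+w,::-1],(W,H),interpolation=cv2.INTER_CUBIC)
a=np.hstack([c('scene0',200,180,80,60,400,300),c('side0',262,140,80,60,400,300)])
b=np.hstack([c('scene0',300,190,160,120,400,300),c('side0',250,180,120,180,400,300)[:, :]])
b=np.hstack([c('scene0',300,210,160,120,400,300),c('side0',234,238,160,120,400,300)])
cv2.imwrite('pics/m1.png',np.vstack([a,b]))
```

```text
(no output)
```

View pics/m1.png

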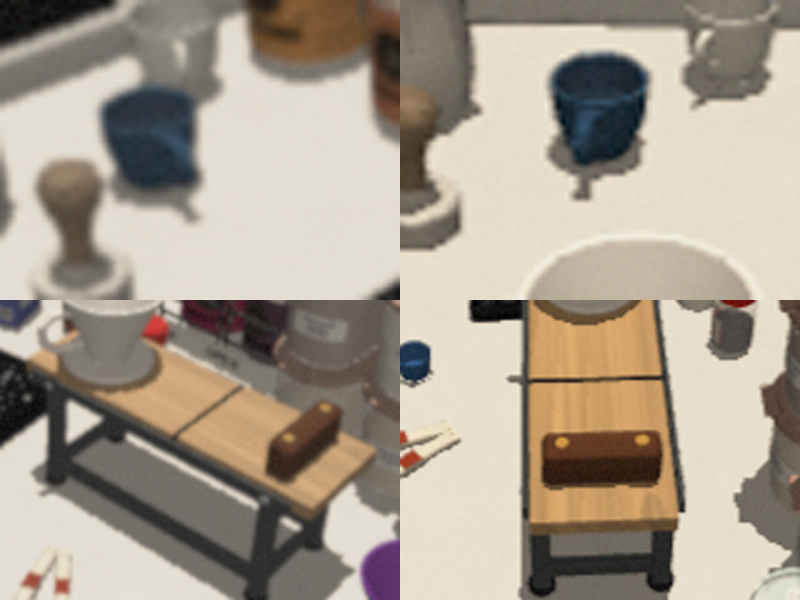

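View pics/wrist0.png

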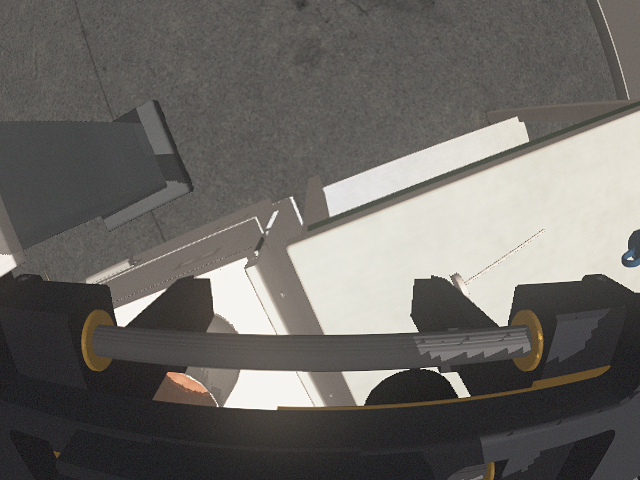

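The crops confirm the chosen cup: a blue bowl with its rim centre at about scene (230,200.4) and side (302,155.2), and its handle toward the side camera (-y). The board line and the grip's brass dots are clear. The wrist view shows nothing useful yet.

Run:
```python
from h import *
s,d=load('scene0'),load('side0')
P={'rim':((230,200.4),(302,155.2)),'lineL':((370,265.2),(285.2,270)),'lineR':((397.2,245.2),(338.8,269.6)),
'innL':((424,290),(286,326.4)),'innR':((449.6,271.2),(344.4,325.2)),'dotL':((415.6,264.8),(298.8,294.8)),'dotR':((428.8,252.8),(330.8,294)),
'handle_end':((238,214),(298,170)),'tamper':((213.5,215),(263,160))}
for k,(a,b) in P.items():
    p,r=tri(ray(s,*a),ray(d,*b)); print(k,p.round(1),np.round(r,1))
for t,pts in ((s,((230,200.4),)),(d,((302,155.2),))):
    for q in pts: print(onz(t,*q,53).round(1))
# handle tip at z~35
o=env.get_obs(); from scipy.spatial.transform import Rotation as R
print(R.from_rotvec(o['orientation']).as_matrix().round(3))
```

```text
rim [481.7 335.5  54.2] [0.2 0.2]
lineL [ 459.2 -252.   137.4] [2.8 2.8]
lineR [ 570.6 -245.4  134.3] [1.8 1.8]
innL [ 468.1 -393.9  141.1] [1.6 1.6]
innR [ 575.5 -388.6  133.1] [1.9 1.9]
dotL [ 490.5 -350.2  174.4] [1.1 1.1]
dotR [ 550.4 -344.3  171.9] [0.2 0.2]
handle_end [470.4 281.1  33.6] [1. 1.]
tamper [368.8 252.   86. ] [1.6 1.6]
[483.  337.6  53. ]
[481.7 337.2  53. ]
[[ 0.372 -0.    -0.928]
 [ 0.928 -0.001  0.372]
 [-0.001 -1.    -0.   ]]
```

Run:
```python
from h import *
def c(t,x0,y0,w,h,W,H): return cv2.resize(load(t)['img'][y0:y0+h,x0:x0+w,::-1],(W,H),interpolation=cv2.INTER_CUBIC)
cv2.imwrite('pics/m2.png',np.hstack([c('scene0',245,140,132,198,400,600),c('side0',235,110,132,198,400,600)]))
s,d=load('scene0'),load('side0')
print('jug',tri(ray(s,183,190),ray(d,260,130))[0].round(), onz(s,183,228,0).round(),onz(d,262,163,0).round())
print('white',tri(ray(s,236,185),ray(d,328,140))[0].round())
```

```text
jug [351. 376. 121.] [328. 375.   0.] [350. 373.   0.]
white [565. 422.  53.]
```

View pics/m2.png

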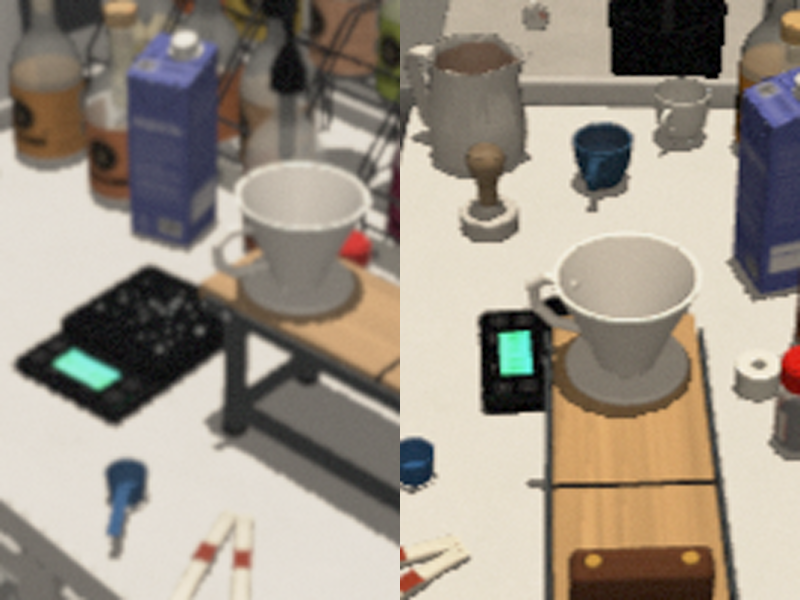

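The crop shows the scale corners at scene (251,259.5), (283,279) and (294.5,228.5), and at side (262,213) and (262,246). The right rail's lip ends at about side (334,219), and the left rail ends at about scene (318,237).

Run:
```python
from h import *
s,d=load('scene0'),load('side0')
for q in ((250.9,259.5),(283,279.3),(294.5,228.4)): print('scale sc',onz(s,*q,27).round(1))
for q in ((262,213),(262,246)): print('scale sd',onz(d,*q,27).round(1))
print('lipR',onz(d,334,218.9,135).round(1),'lipL',onz(s,318.3,237.4,135).round(1))
print('carton',onz(s,306,222,0).round(),onz(s,290,215,0).round(),onz(d,347,205,0).round())
print('label',onz(d,353,236,25).round())
print('dripper rim',tri(ray(s,345,205),ray(d,308,208))[0].round())
```

```text
scale sc [359.9  71.2  27. ]
scale sc [367.5 -52.4  27. ]
scale sc [548.  104.7  27. ]
scale sd [376.9  78.5  27. ]
scale sd [388.2 -55.2  27. ]
lipR [566.  -76.6 135. ] lipL [453.4 -91.9 135. ]
carton [627. 139.   0.] [618. 206.   0.] [616. 153.   0.]
label [622. -12.  25.]
dripper rim [ 506. -132.  217.]
```

Emit:
{"fn": "arm_command", "kwargs": {"rows": [{"tx": 20,"ty": -10,"rz": -10},{"tx": 30,"ty": -30,"rz": -10},{"tx": 30,"ty": -30,"rz": -10},{"tx": 30,"ty": -30,"rz": -10},{"tx": 30,"ty": -30,"rz": -10},{"tx": 30,"ty": -30,"rz": -10},{"tx": 30,"ty": -30,"rz": -10},{"tx": 25,"ty": -25,"rz": -10},{"tx": 15,"ty": -20},{"tx": 10,"ty": -9,"tz": -8}]}}

```text
validation failed for argument at $.ro...
```

Emit:
{"fn": "arm_command", "kwargs": {"rows": [{"tx": 20,"ty": -10,"tz": 0,"rx": 0,"ry": 0,"rz": -10,"fingers": 88},{"tx": 30,"ty": -30,"tz": 0,"rx": 0,"ry": 0,"rz": -10,"fingers": 88},{"tx": 30,"ty": -30,"tz": 0,"rx": 0,"ry": 0,"rz": -10,"fingers": 88},{"tx": 30,"ty": -30,"tz": 0,"rx": 0,"ry": 0,"rz": -10,"fingers": 88},{"tx": 30,"ty": -30,"tz": 0,"rx": 0,"ry": 0,"rz": -10,"fingers": 88},{"tx": 30,"ty": -30,"tz": 0,"rx": 0,"ry": 0,"rz": -10,"fingers": 88},{"tx": 30,"ty": -30,"tz": 0,"rx": 0,"ry": 0,"rz": -10,"fingers": 88},{"tx": 25,"ty": -25,"tz": 0,"rx": 0,"ry": 0,"rz": -10,"fingers": 88},{"tx": 15,"ty": -20,"tz": 0,"rx": 0,"ry": 0,"rz": 0,"fingers": 88},{"tx": 10,"ty": -9,"tz": -8,"rx": 0,"ry": 0,"rz": 0,"fingers": 88}]}}

```text
time_s: 1.4
ee_pos: [483.4, 335.0, 230.8]
orientation: [-1.565, 0.163, -0.164]
force: [-1.2, -0.4, -0.5]
finger_gap: 1.001
```

Run:
```python
from h import *
grab('wrist','w1'); print(load('w1')['world_from_camera'].round(2).tolist())
```

```text
[[0.98, -0.2, -0.05, 497.98], [-0.21, -0.94, -0.26, 400.83], [0.0, 0.26, -0.97, 376.62], [0.0, 0.0, 0.0, 1.0]]
```

View pics/w1.png

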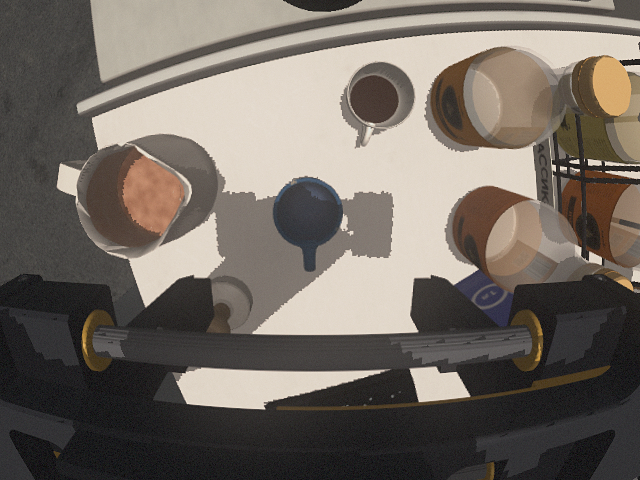

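The wrist view shows the cup rim's centre at (308,212) and its handle end at (310,268), nearly square to the jaw. The jug, carton and tamper stand clear at the sides.

Run:
```python
from h import *
w,s,d=load('w1'),load('scene0'),load('side0')
c=onz(w,308,212,53,True);h=onz(w,309.8,268,35,True);v=c-h;print(c,h,np.degrees(np.arctan2(v[1],v[0]))-90, np.hypot(*v[:2]))
print(tri(ray(w,308,212,True),ray(s,230,200.4),ray(d,302,155.2)))
for q in ((265,405),(410,370),(418,400)): print(onz(w,*q,27,True).round(1))
```

```text
[481.49400676 338.71392293  53.        ] [470.71485315 280.53362986  35.        ] -10.496261711280354 59.170403532558886
(array([482.0488889 , 338.08543751,  52.70782563]), [np.float64(0.8037373445839943), np.float64(1.090914211936318), np.float64(0.4570396734624733)])
[379.7 114.   27. ]
[557.5 128.2  27. ]
[564.1  77.7  27. ]
```

Run:
```python
from h import *
w=load('w1')
for n,q,z in (('jugspout',(190,195),115),('jug right low',(180,225),110),('jugbaseR',(215,180),0),('bottle base L',(450,225),0),('bottle2 base L',(432,100),0),('bottle L up',(462,195),90),('tamper top',(222,322),90),('tamperbase',(232,300),10)): print(n,onz(w,*q,z,True).round())
```

```text
jugspout [402. 382. 115.]
jug right low [386. 361. 110.]
jugbaseR [391. 382.   0.]
bottle base L [627. 284.   0.]
bottle2 base L [629. 419.   0.]
bottle L up [610. 335.  90.]
tamper top [388. 265.  90.]
tamperbase [377. 252.  10.]
```

Emit:
{"fn": "arm_command", "kwargs": {"rows": [{"tx": 0,"ty": 1,"tz": 0,"rx": 0,"ry": 0,"rz": 10,"fingers": 88},{"tx": -1,"ty": 1,"tz": 0,"rx": 0,"ry": 0,"rz": 10,"fingers": 88},{"tx": 0,"ty": 1,"tz": 0,"rx": 0,"ry": 0,"rz": 10,"fingers": 88},{"tx": 0,"ty": 0,"tz": -20,"rx": 0,"ry": 0,"rz": 0,"fingers": 88},{"tx": 0,"ty": 0,"tz": -40,"rx": 0,"ry": 0,"rz": 0,"fingers": 88},{"tx": 0,"ty": 0,"tz": -40,"rx": 0,"ry": 0,"rz": 0,"fingers": 88},{"tx": 0,"ty": 0,"tz": -20,"rx": 0,"ry": 0,"rz": 0,"fingers": 88},{"tx": 0,"ty": 0,"tz": 0,"rx": 0,"ry": 0,"rz": 0,"fingers": 88},{"tx": 0,"ty": 0,"tz": 0,"rx": 0,"ry": 0,"rz": 0,"fingers": 88},{"tx": 0,"ty": 0,"tz": 0,"rx": 0,"ry": 0,"rz": 0,"fingers": 88}]}}

```text
time_s: 2.7
ee_pos: [481.8, 340.0, 111.9]
orientation: [-1.555, -0.251, 0.248]
force: [0.3, 0.2, 0.3]
finger_gap: 1.001
```

Emit:
{"fn": "arm_command", "kwargs": {"rows": [{"tx": 0,"ty": -1,"tz": -30,"rx": 0,"ry": 0,"rz": 0,"fingers": 88},{"tx": 0,"ty": -1,"tz": -30,"rx": 0,"ry": 0,"rz": 0,"fingers": 88},{"tx": 0,"ty": 0,"tz": -20,"rx": 0,"ry": 0,"rz": 0,"fingers": 88},{"tx": 0,"ty": 0,"tz": -10,"rx": 0,"ry": 0,"rz": 0,"fingers": 88},{"tx": 0,"ty": 0,"tz": 0,"rx": 0,"ry": 0,"rz": 0,"fingers": 88},{"tx": 0,"ty": 0,"tz": 0,"rx": 0,"ry": 0,"rz": 0,"fingers": 50},{"tx": 0,"ty": 0,"tz": 0,"rx": 0,"ry": 0,"rz": 0,"fingers": 50},{"tx": 0,"ty": 0,"tz": 0,"rx": 0,"ry": 0,"rz": 0,"fingers": 50},{"tx": 0,"ty": 0,"tz": 0,"rx": 0,"ry": 0,"rz": 0,"fingers": 50},{"tx": 0,"ty": 0,"tz": 0,"rx": 0,"ry": 0,"rz": 0,"fingers": 50}], "squeeze": 15}}

```text
time_s: 3.95
ee_pos: [481.2, 337.5, 21.2]
orientation: [-1.556, -0.249, 0.249]
force: [-1.5, -0.6, 5.1]
finger_gap: 0.676
```

Emit:
{"fn": "arm_command", "kwargs": {"rows": [{"tx": 0,"ty": 0,"tz": 15,"rx": 0,"ry": 0,"rz": 0,"fingers": 50},{"tx": 0,"ty": 0,"tz": 35,"rx": 0,"ry": 0,"rz": 0,"fingers": 50},{"tx": 0,"ty": 0,"tz": 45,"rx": 0,"ry": 0,"rz": -3,"fingers": 50},{"tx": 0,"ty": -15,"tz": 45,"rx": 0,"ry": 0,"rz": -3,"fingers": 50},{"tx": 3,"ty": -35,"tz": 45,"rx": 0,"ry": 0,"rz": -3,"fingers": 50},{"tx": 3,"ty": -45,"tz": 40,"rx": 0,"ry": 0,"rz": -3,"fingers": 50},{"tx": 3,"ty": -45,"tz": 30,"rx": 0,"ry": 0,"rz": -3,"fingers": 50},{"tx": 3,"ty": -45,"tz": 15,"rx": 0,"ry": 0,"rz": -3,"fingers": 50},{"tx": 3,"ty": -45,"tz": 10,"rx": 0,"ry": 0,"rz": 0,"fingers": 50},{"tx": 3,"ty": -40,"tz": 0,"rx": 0,"ry": 0,"rz": 0,"fingers": 50}]}}

```text
time_s: 5.2
ee_pos: [499.5, 65.3, 302.3]
orientation: [-1.571, -0.004, -0.0]
force: [0.5, 0.6, -0.9]
finger_gap: 0.675
```

Emit:
{"fn": "arm_command", "kwargs": {"rows": [{"tx": 0,"ty": -40,"tz": 0,"rx": 0,"ry": 0,"rz": 0,"fingers": 50},{"tx": 0,"ty": -40,"tz": 0,"rx": 0,"ry": 0,"rz": 0,"fingers": 50},{"tx": 0,"ty": -30,"tz": 0,"rx": 0,"ry": 0,"rz": 0,"fingers": 50},{"tx": 0,"ty": -10,"tz": 0,"rx": 0,"ry": 0,"rz": 0,"fingers": 50},{"tx": 0,"ty": 0,"tz": 0,"rx": 0,"ry": 0,"rz": 0,"fingers": 50},{"tx": 0,"ty": 0,"tz": 0,"rx": 0,"ry": 0,"rz": 0,"fingers": 50},{"tx": 0,"ty": 0,"tz": 0,"rx": 0,"ry": 0,"rz": 0,"fingers": 50},{"tx": 0,"ty": 0,"tz": 0,"rx": 0,"ry": 0,"rz": 0,"fingers": 50},{"tx": 0,"ty": 0,"tz": 0,"rx": 0,"ry": 0,"rz": 0,"fingers": 50},{"tx": 0,"ty": 0,"tz": 0,"rx": 0,"ry": 0,"rz": 0,"fingers": 50}]}}

```text
time_s: 6.45
ee_pos: [499.3, -52.7, 300.7]
orientation: [-1.571, -0.003, 0.002]
force: [1.2, -0.2, -1.3]
finger_gap: 0.676
```

Run:
```python
from h import *
grab('wrist','w2'); print(env.get_obs()['ee_pos'],env.get_obs()['finger_gap'])
```

```text
[499.27945646 -52.68943097 300.72094579] 0.676592752177604
```

View pics/w2.png

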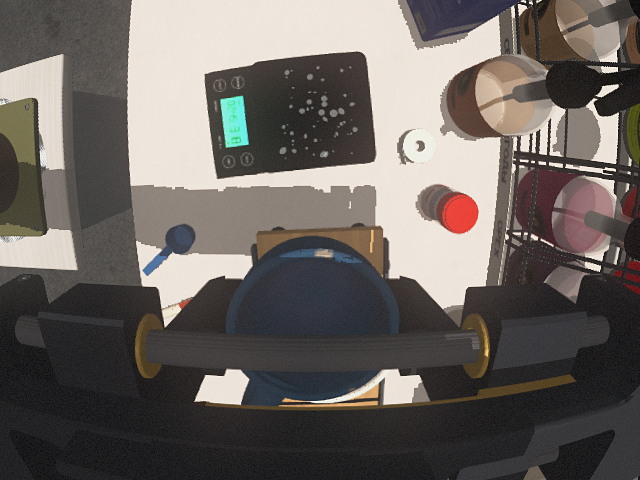

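The wrist view shows the scale with outer corners at (205,73), (216,178), (376,162) and (364,53), and the plate's back-left corner at about (255,63). The board's outer end runs from (257,231) to (382,228). The cup is held level in the jaws.

Run:
```python
from h import *
w=load('w2')
for n,q,z in (('BL',(205,73),25),('FL',(216,178),25),('FR',(374,161),29),('BR',(363,54),29),('pBL',(255,64),29),('bdL',(257,232),139),('bdR',(382,228),139)): print(n,onz(w,*q,z,True).round(1))
print('cuprim',onz(w,312,318,300.7-21.2+53,True))
crop('w2',190,200,450,300,3,'w2c')
```

```text
BL [376.8  95.3  25. ]
FL [388.6 -28.5  25. ]
FR [569.8  -8.8  29. ]
BR [556.3 113.6  29. ]
pBL [435.9 101.6  29. ]
bdL [452.9 -64.  139. ]
bdR [560.5 -59.9 139. ]
cuprim [500.21136848 -44.96059927 332.5       ]
```

View pics/w2c.png

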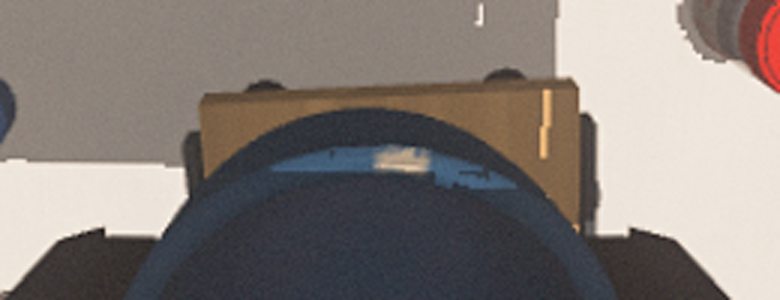

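Run:
```python
from h import *
w=load('w2')
a=onz(w,253.3,244,135,True);b=onz(w,386.7,237.7,135,True);print(a,b,np.hypot(*(a-b)[:2]),np.degrees(np.arctan2(*(b-a)[[1,0]])))
m=(a+b)/2; print(m, m+125*np.array([-.05,1,0]))
```

```text
[448.59111639 -75.9241457  135.        ] [566.00661658 -69.66904817 135.        ] 117.58199661455248 3.0494459652426684
[507.29886648 -72.79659693 135.        ] [501.04886648  52.20340307 135.        ]
```

Emit:
{"fn": "arm_command", "kwargs": {"rows": [{"tx": 1,"ty": 30,"tz": 0,"rx": 0,"ry": 0,"rz": 0,"fingers": 50},{"tx": 1,"ty": 40,"tz": -20,"rx": 0,"ry": 0,"rz": 0,"fingers": 50},{"tx": 1,"ty": 25,"tz": -40,"rx": 0,"ry": 0,"rz": 0,"fingers": 50},{"tx": 0,"ty": 6,"tz": -45,"rx": 0,"ry": 0,"rz": 0,"fingers": 50},{"tx": 0,"ty": 0,"tz": -45,"rx": 0,"ry": 0,"rz": 0,"fingers": 50},{"tx": 0,"ty": 0,"tz": -40,"rx": 0,"ry": 0,"rz": 0,"fingers": 50},{"tx": 0,"ty": 0,"tz": -30,"rx": 0,"ry": 0,"rz": 0,"fingers": 50},{"tx": 0,"ty": 0,"tz": -15,"rx": 0,"ry": 0,"rz": 0,"fingers": 50},{"tx": 0,"ty": 0,"tz": 0,"rx": 0,"ry": 0,"rz": 0,"fingers": 50},{"tx": 0,"ty": 0,"tz": 0,"rx": 0,"ry": 0,"rz": 0,"fingers": 50}]}}

```text
time_s: 7.75
ee_pos: [503.1, 48.3, 66.7]
orientation: [-1.571, -0.004, 0.001]
force: [-0.6, -0.8, -0.8]
finger_gap: 0.675
```

Emit:
{"fn": "arm_command", "kwargs": {"rows": [{"tx": 0,"ty": 0,"tz": -5,"rx": 0,"ry": 0,"rz": 0,"fingers": 50},{"tx": 0,"ty": 0,"tz": -4,"rx": 0,"ry": 0,"rz": 0,"fingers": 50},{"tx": 0,"ty": 0,"tz": -3,"rx": 0,"ry": 0,"rz": 0,"fingers": 50},{"tx": 0,"ty": 0,"tz": -2,"rx": 0,"ry": 0,"rz": 0,"fingers": 50},{"tx": 0,"ty": 0,"tz": 0,"rx": 0,"ry": 0,"rz": 0,"fingers": 50},{"tx": 0,"ty": 0,"tz": 0,"rx": 0,"ry": 0,"rz": 0,"fingers": 50},{"tx": 0,"ty": 0,"tz": 0,"rx": 0,"ry": 0,"rz": 0,"fingers": 50},{"tx": 0,"ty": 0,"tz": 0,"rx": 0,"ry": 0,"rz": 0,"fingers": 50},{"tx": 0,"ty": 0,"tz": 0,"rx": 0,"ry": 0,"rz": 0,"fingers": 50},{"tx": 0,"ty": 0,"tz": 0,"rx": 0,"ry": 0,"rz": 0,"fingers": 50}]}}

```text
time_s: 9.0
ee_pos: [502.3, 48.3, 51.8]
orientation: [-1.571, -0.003, 0.002]
force: [0.3, -0.5, -0.7]
finger_gap: 0.679
```

Run:
```python
from h import *
grab('side','s2');grab('scene','c2')
def c(t,x0,y0,w,h,W,H): return cv2.resize(load(t)['img'][y0:y0+h,x0:x0+w,::-1],(W,H),interpolation=cv2.INTER_CUBIC)
cv2.imwrite('pics/m3.png',np.hstack([c('c2',240,150,132,198,400,600),c('s2',235,120,132,198,400,600)]))
```

```text
(no output)
```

View pics/m3.png

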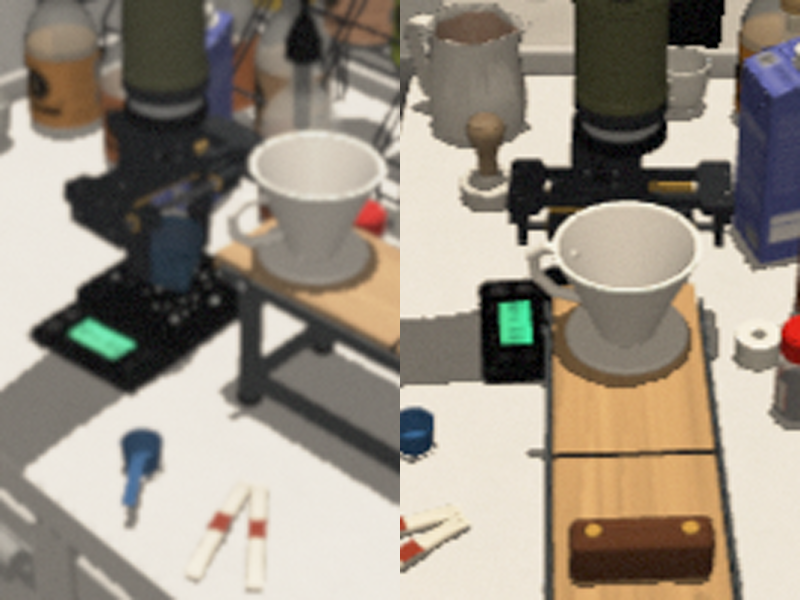

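The crops show the cup over the plate, just left of the board end, with the scale unmoved. There is no contact force yet, so I lower a little more.

Emit:
{"fn": "arm_command", "kwargs": {"rows": [{"tx": 0,"ty": 0,"tz": -1,"rx": 0,"ry": 0,"rz": 0,"fingers": 50},{"tx": 0,"ty": 0,"tz": -0.8,"rx": 0,"ry": 0,"rz": 0,"fingers": 50},{"tx": 0,"ty": 0,"tz": 0,"rx": 0,"ry": 0,"rz": 0,"fingers": 50},{"tx": 0,"ty": 0,"tz": 0,"rx": 0,"ry": 0,"rz": 0,"fingers": 50},{"tx": 0,"ty": 0,"tz": 0,"rx": 0,"ry": 0,"rz": 0,"fingers": 50},{"tx": 0,"ty": 0,"tz": 0,"rx": 0,"ry": 0,"rz": 0,"fingers": 50},{"tx": 0,"ty": 0,"tz": 0,"rx": 0,"ry": 0,"rz": 0,"fingers": 50},{"tx": 0,"ty": 0,"tz": 0,"rx": 0,"ry": 0,"rz": 0,"fingers": 50},{"tx": 0,"ty": 0,"tz": 0,"rx": 0,"ry": 0,"rz": 0,"fingers": 50},{"tx": 0,"ty": 0,"tz": 0,"rx": 0,"ry": 0,"rz": 0,"fingers": 50}]}}

```text
time_s: 10.35
ee_pos: [502.3, 48.3, 49.9]
orientation: [-1.571, -0.003, 0.002]
force: [-0.0, 0.1, -1.0]
finger_gap: 0.675
```

Emit:
{"fn": "arm_command", "kwargs": {"rows": [{"tx": 0,"ty": 0,"tz": -1,"rx": 0,"ry": 0,"rz": 0,"fingers": 50},{"tx": 0,"ty": 0,"tz": -0.5,"rx": 0,"ry": 0,"rz": 0,"fingers": 50},{"tx": 0,"ty": 0,"tz": 0,"rx": 0,"ry": 0,"rz": 0,"fingers": 50},{"tx": 0,"ty": 0,"tz": 0,"rx": 0,"ry": 0,"rz": 0,"fingers": 50},{"tx": 0,"ty": 0,"tz": 0,"rx": 0,"ry": 0,"rz": 0,"fingers": 50},{"tx": 0,"ty": 0,"tz": 0,"rx": 0,"ry": 0,"rz": 0,"fingers": 50},{"tx": 0,"ty": 0,"tz": 0,"rx": 0,"ry": 0,"rz": 0,"fingers": 50},{"tx": 0,"ty": 0,"tz": 0,"rx": 0,"ry": 0,"rz": 0,"fingers": 50},{"tx": 0,"ty": 0,"tz": 0,"rx": 0,"ry": 0,"rz": 0,"fingers": 50},{"tx": 0,"ty": 0,"tz": 0,"rx": 0,"ry": 0,"rz": 0,"fingers": 50}]}}

```text
time_s: 11.6
ee_pos: [502.3, 48.3, 48.4]
orientation: [-1.571, -0.003, 0.002]
force: [0.1, 0.6, -1.5]
finger_gap: 0.674
```

Emit:
{"fn": "arm_command", "kwargs": {"rows": [{"tx": 0,"ty": 0,"tz": -0.7,"rx": 0,"ry": 0,"rz": 0,"fingers": 50},{"tx": 0,"ty": 0,"tz": -0.7,"rx": 0,"ry": 0,"rz": 0,"fingers": 50},{"tx": 0,"ty": 0,"tz": 0,"rx": 0,"ry": 0,"rz": 0,"fingers": 50},{"tx": 0,"ty": 0,"tz": 0,"rx": 0,"ry": 0,"rz": 0,"fingers": 50},{"tx": 0,"ty": 0,"tz": 0,"rx": 0,"ry": 0,"rz": 0,"fingers": 50},{"tx": 0,"ty": 0,"tz": 0,"rx": 0,"ry": 0,"rz": 0,"fingers": 50},{"tx": 0,"ty": 0,"tz": 0,"rx": 0,"ry": 0,"rz": 0,"fingers": 50},{"tx": 0,"ty": 0,"tz": 0,"rx": 0,"ry": 0,"rz": 0,"fingers": 50},{"tx": 0,"ty": 0,"tz": 0,"rx": 0,"ry": 0,"rz": 0,"fingers": 50},{"tx": 0,"ty": 0,"tz": 0,"rx": 0,"ry": 0,"rz": 0,"fingers": 50}]}}

```text
time_s: 12.85
ee_pos: [502.3, 48.5, 47.6]
orientation: [-1.57, -0.003, 0.002]
force: [-0.8, 0.6, 6.0]
finger_gap: 0.675
```

Contact is at 6 N and the pose agrees, so I release and rise.

Emit:
{"fn": "arm_command", "kwargs": {"rows": [{"tx": 0,"ty": 0,"tz": 0.6,"rx": 0,"ry": 0,"rz": 0,"fingers": 70},{"tx": 0,"ty": 0,"tz": 0,"rx": 0,"ry": 0,"rz": 0,"fingers": 88},{"tx": 0,"ty": 0,"tz": 0,"rx": 0,"ry": 0,"rz": 0,"fingers": 88},{"tx": 0,"ty": 0,"tz": 0,"rx": 0,"ry": 0,"rz": 0,"fingers": 88},{"tx": 0,"ty": 0,"tz": 10,"rx": 0,"ry": 0,"rz": 0,"fingers": 88},{"tx": 0,"ty": 0,"tz": 30,"rx": 0,"ry": 0,"rz": 0,"fingers": 88},{"tx": 0,"ty": 0,"tz": 50,"rx": 0,"ry": 0,"rz": 0,"fingers": 88},{"tx": 0,"ty": 0,"tz": 55,"rx": 0,"ry": 0,"rz": 0,"fingers": 88},{"tx": 0,"ty": 0,"tz": 55,"rx": 0,"ry": 0,"rz": 0,"fingers": 88},{"tx": 0,"ty": 0,"tz": 55,"rx": 0,"ry": 0,"rz": 0,"fingers": 88}]}}

```text
time_s: 14.1
ee_pos: [501.7, 48.1, 305.2]
orientation: [-1.571, -0.003, 0.002]
force: [0.3, -0.2, -0.3]
finger_gap: 0.996
```

Emit:
{"fn": "arm_command", "kwargs": {"rows": [{"tx": 2,"ty": -25,"tz": 10,"rx": 0,"ry": 0,"rz": 0,"fingers": 88},{"tx": 2,"ty": -45,"tz": 5,"rx": 0,"ry": 0,"rz": 0,"fingers": 88},{"tx": 2,"ty": -45,"tz": 0,"rx": 0,"ry": 0,"rz": 0,"fingers": 88},{"tx": 0,"ty": -23,"tz": 0,"rx": 0,"ry": 0,"rz": 0,"fingers": 88},{"tx": 0,"ty": -5,"tz": 0,"rx": 0,"ry": 0,"rz": 0,"fingers": 88},{"tx": 0,"ty": 0,"tz": 0,"rx": 0,"ry": 0,"rz": 0,"fingers": 88},{"tx": 0,"ty": 0,"tz": 0,"rx": 0,"ry": 0,"rz": 0,"fingers": 88},{"tx": 0,"ty": 0,"tz": 0,"rx": 0,"ry": 0,"rz": 0,"fingers": 88},{"tx": 0,"ty": 0,"tz": 0,"rx": 0,"ry": 0,"rz": 0,"fingers": 88},{"tx": 0,"ty": 0,"tz": 0,"rx": 0,"ry": 0,"rz": 0,"fingers": 88}]}}

```text
time_s: 15.35
ee_pos: [508.3, -94.5, 317.6]
orientation: [-1.571, -0.003, 0.003]
force: [-0.1, 0.3, -0.1]
finger_gap: 1.001
```

Run:
```python
from h import *
grab('wrist','w3')
crop('w3',180,40,480,265,2.66,'w3c')
```

```text
(no output)
```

View pics/w3c.png

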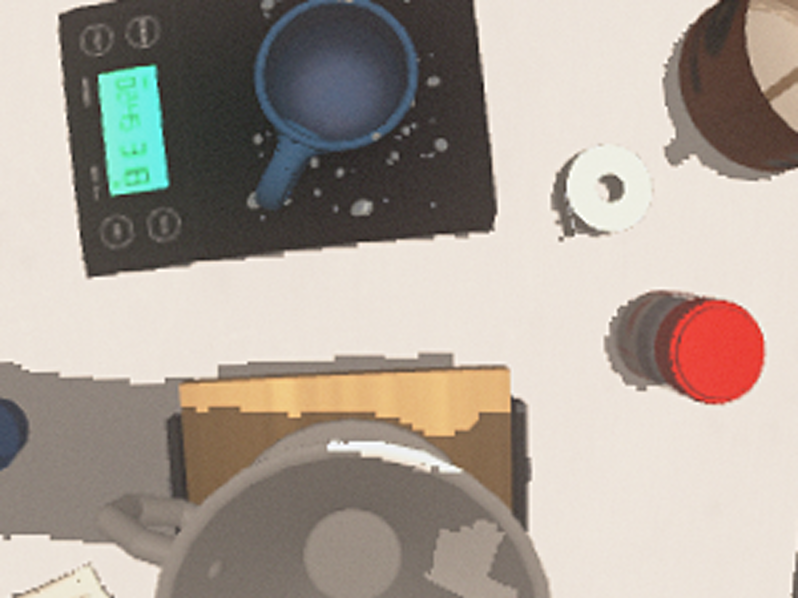

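The crop shows the cup upright and released on the plate, its rim centre at crop (336,73), with the display reading about 138 g. The board's outer end runs from crop (180,384) to (510,368), and the lips end at about (172,416) and (520,400).

Run:
```python
from h import *
w=load('w3'); W=lambda u,v,z: onz(w,180+u/2.66,40+v/2.66,z,True)
a,b=W(180,384,139),W(510,368,139);c,e=W(172,416,135),W(520,400,135)
c2,e2=W(172,416,130),W(520,400,130)
yaw=lambda p,q:np.degrees(np.arctan2(q[1]-p[1],q[0]-p[0]))
print('bd',a,b,yaw(a,b),np.hypot(*(b-a)[:2]));print('lip',c,e,yaw(c,e),np.hypot(*(e-c)[:2]))
t=np.radians(3.1);ax=np.array([-np.sin(t),np.cos(t),0]); print('overhang',((a+b)/2-(c+e)/2)@ax)
print('FL,FR',W(88,276,27),W(494,232,29)); cup=W(336,73,82);print('cup',cup)
m=(c+e)/2;print('mouth',m,'expect hole',m+125*ax)
n=(a+b)/2;print('grip pred',n-ax*285,'line',n-ax*185)
```

```text
bd [452.09279632 -66.62997558 139.        ] [561.67293288 -60.83353233 139.        ] 3.027943805420404 109.73333624064848
lip [448.33058505 -78.03614509 135.        ] [566.10204051 -72.06222665 135.        ] 2.9038208221128228 117.92287065688221
overhang 11.318903259888813
FL,FR [391.16968377 -30.44768723  27.        ] [571.08060965 -12.01996542  29.        ]
cup [502.77101788  47.36522579  82.        ]
mouth [507.21631278 -75.04918587 135.        ] expect hole [500.45646116  49.76789792 135.        ]
grip pred [ 522.2953263 -348.314705   139.       ] line [ 516.88744501 -248.46103797  139.        ]
```

Emit:
{"fn": "arm_command", "kwargs": {"rows": [{"tx": 1,"ty": -20,"tz": 0,"rx": 0,"ry": 0,"rz": -9,"fingers": 88},{"tx": 2,"ty": -30,"tz": 0,"rx": 0,"ry": 0,"rz": -10,"fingers": 88},{"tx": 2,"ty": -30,"tz": 0,"rx": 0,"ry": 0,"rz": -10,"fingers": 88},{"tx": 2,"ty": -30,"tz": 0,"rx": 0,"ry": 0,"rz": -10,"fingers": 88},{"tx": 2,"ty": -30,"tz": 0,"rx": 0,"ry": 0,"rz": -10,"fingers": 88},{"tx": 2,"ty": -30,"tz": 0,"rx": 0,"ry": 0,"rz": -10,"fingers": 88},{"tx": 1,"ty": -30,"tz": 0,"rx": 0,"ry": 0,"rz": -10,"fingers": 88},{"tx": 1,"ty": -30,"tz": 0,"rx": 0,"ry": 0,"rz": -10,"fingers": 88},{"tx": 0,"ty": -23,"tz": 0,"rx": 0,"ry": 0,"rz": -8,"fingers": 88},{"tx": 0,"ty": 0,"tz": 0,"rx": 0,"ry": 0,"rz": 0,"fingers": 88}]}}

```text
time_s: 16.65
ee_pos: [520.5, -349.4, 317.3]
orientation: [-1.236, 1.169, -1.17]
force: [0.2, 0.3, -0.0]
finger_gap: 0.995
```

Run:
```python
from h import *
grab('wrist','w4'); o=env.get_obs(); print(o['time_s'],o['joint_positions'].round(2))
from scipy.spatial.transform import Rotation as R
print(R.from_rotvec(o['orientation']).as_matrix().round(3))
w=load('w4')
for p in ((521.5,-348,175),): print(proj(w,p,True))
```

```text
16.7 [ 0.23  0.66  0.54  1.48 -0.37  1.1  -0.67]
[[ 0.057 -0.001  0.998]
 [-0.998  0.     0.057]
 [-0.    -1.    -0.001]]
(np.float64(310.2849285460931), np.float64(223.28894061243793))
```

View pics/w4.png

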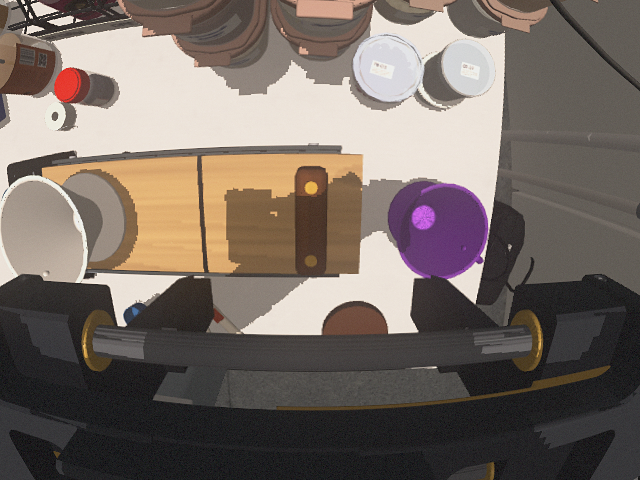

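The wrist view shows the grip's dots at (311,187) and (310.5,261), so its centre is at (311,224). My prediction was (310,223), so the grip is located to 1 mm. I descend.

Emit:
{"fn": "arm_command", "kwargs": {"rows": [{"tx": 1,"ty": 1,"tz": -20,"rx": 0,"ry": 0,"rz": 0,"fingers": 88},{"tx": 0,"ty": 0,"tz": -35,"rx": 0,"ry": 0,"rz": 0,"fingers": 88},{"tx": 0,"ty": 0,"tz": -40,"rx": 0,"ry": 0,"rz": 0,"fingers": 88},{"tx": 0,"ty": 0,"tz": -35,"rx": 0,"ry": 0,"rz": 0,"fingers": 88},{"tx": 0,"ty": 0,"tz": -25,"rx": 0,"ry": 0,"rz": 0,"fingers": 88},{"tx": 0,"ty": 0,"tz": -10,"rx": 0,"ry": 0,"rz": 0,"fingers": 88},{"tx": 0,"ty": 0,"tz": -4,"rx": 0,"ry": 0,"rz": 0,"fingers": 88},{"tx": 0,"ty": 0,"tz": 0,"rx": 0,"ry": 0,"rz": 0,"fingers": 88},{"tx": 0,"ty": 0,"tz": 0,"rx": 0,"ry": 0,"rz": 0,"fingers": 88},{"tx": 0,"ty": 0,"tz": 0,"rx": 0,"ry": 0,"rz": 0,"fingers": 88}]}}

```text
time_s: 17.95
ee_pos: [522.6, -347.0, 149.3]
orientation: [-1.235, 1.167, -1.169]
force: [0.5, 0.0, -0.5]
finger_gap: 1.0
```

Emit:
{"fn": "arm_command", "kwargs": {"rows": [{"tx": 0,"ty": -0.5,"tz": -3,"rx": 0,"ry": 0,"rz": 0,"fingers": 88},{"tx": -0.5,"ty": 0,"tz": -1.5,"rx": 0,"ry": 0,"rz": 0,"fingers": 88},{"tx": 0,"ty": 0,"tz": 0,"rx": 0,"ry": 0,"rz": 0,"fingers": 60},{"tx": 0,"ty": 0,"tz": 0,"rx": 0,"ry": 0,"rz": 0,"fingers": 40},{"tx": 0,"ty": 0,"tz": 0,"rx": 0,"ry": 0,"rz": 0,"fingers": 15},{"tx": 0,"ty": 0,"tz": 0,"rx": 0,"ry": 0,"rz": 0,"fingers": 15},{"tx": 0,"ty": 0,"tz": 0,"rx": 0,"ry": 0,"rz": 0,"fingers": 15},{"tx": 0,"ty": 0,"tz": 0,"rx": 0,"ry": 0,"rz": 0,"fingers": 15},{"tx": 0,"ty": 0,"tz": 0,"rx": 0,"ry": 0,"rz": 0,"fingers": 15},{"tx": 0,"ty": 0,"tz": 0,"rx": 0,"ry": 0,"rz": 0,"fingers": 15}], "squeeze": 45}}

```text
time_s: 19.2
ee_pos: [521.8, -348.0, 144.2]
orientation: [-1.235, 1.168, -1.17]
force: [0.4, -2.0, -1.5]
finger_gap: 0.293
```

Emit:
{"fn": "arm_command", "kwargs": {"rows": [{"tx": -0.3,"ty": 5,"tz": 0,"rx": 0,"ry": 0,"rz": 0,"fingers": 15},{"tx": -0.4,"ty": 8,"tz": 0,"rx": 0,"ry": 0,"rz": 0,"fingers": 15},{"tx": -0.5,"ty": 10,"tz": 0,"rx": 0,"ry": 0,"rz": 0,"fingers": 15},{"tx": -0.5,"ty": 10,"tz": 0,"rx": 0,"ry": 0,"rz": 0,"fingers": 15},{"tx": -0.6,"ty": 11,"tz": 0,"rx": 0,"ry": 0,"rz": 0,"fingers": 15},{"tx": -0.6,"ty": 11,"tz": 0,"rx": 0,"ry": 0,"rz": 0,"fingers": 15},{"tx": -0.6,"ty": 11,"tz": 0,"rx": 0,"ry": 0,"rz": 0,"fingers": 15},{"tx": -0.5,"ty": 11,"tz": 0,"rx": 0,"ry": 0,"rz": 0,"fingers": 15},{"tx": -0.4,"ty": 8,"tz": 0,"rx": 0,"ry": 0,"rz": 0,"fingers": 15},{"tx": -0.3,"ty": 5,"tz": 0,"rx": 0,"ry": 0,"rz": 0,"fingers": 15}]}}

```text
time_s: 20.45
ee_pos: [517.2, -257.0, 144.3]
orientation: [-1.235, 1.167, -1.169]
force: [-0.3, -5.3, 0.0]
finger_gap: 0.293
```

Emit:
{"fn": "arm_command", "kwargs": {"rows": [{"tx": -0.3,"ty": 6,"tz": 0,"rx": 0,"ry": 0,"rz": 0,"fingers": 15},{"tx": -0.5,"ty": 9,"tz": 0,"rx": 0,"ry": 0,"rz": 0,"fingers": 15},{"tx": -0.5,"ty": 10,"tz": 0,"rx": 0,"ry": 0,"rz": 0,"fingers": 15},{"tx": -0.5,"ty": 10,"tz": 0,"rx": 0,"ry": 0,"rz": 0,"fingers": 15},{"tx": -0.5,"ty": 10,"tz": 0,"rx": 0,"ry": 0,"rz": 0,"fingers": 15},{"tx": -0.5,"ty": 10,"tz": 0,"rx": 0,"ry": 0,"rz": 0,"fingers": 15},{"tx": -0.5,"ty": 9,"tz": 0,"rx": 0,"ry": 0,"rz": 0,"fingers": 15},{"tx": -0.4,"ty": 8,"tz": 0,"rx": 0,"ry": 0,"rz": 0,"fingers": 15},{"tx": -0.3,"ty": 5,"tz": 0,"rx": 0,"ry": 0,"rz": 0,"fingers": 15},{"tx": 0,"ty": 0,"tz": 0,"rx": 0,"ry": 0,"rz": 0,"fingers": 15}]}}

```text
time_s: 21.7
ee_pos: [513.6, -181.0, 144.7]
orientation: [-1.235, 1.166, -1.171]
force: [0.5, -4.2, 1.5]
finger_gap: 0.287
```

Run:
```python
from h import *
for n in('scene','side','wrist'): grab(n,n+'5')
def c(t,x0,y0,w,h,W,H): return cv2.resize(load(t)['img'][y0:y0+h,x0:x0+w,::-1],(W,H),interpolation=cv2.INTER_CUBIC)
cv2.imwrite('pics/m5.png',np.vstack([np.hstack([c('scene5',270,170,120,90,400,300),c('side5',244,150,120,90,400,300)]),np.hstack([c('wrist5',0,130,200,150,400,300),c('side5',254,200,90,68,400,300)])]))
print(env.get_obs()['ee_pos'],env.get_obs()['force'])
```

```text
[ 513.61624653 -181.02158916  144.62236749] [ 1.05526552 -5.79313693  1.70706962]
```

View pics/m5.png

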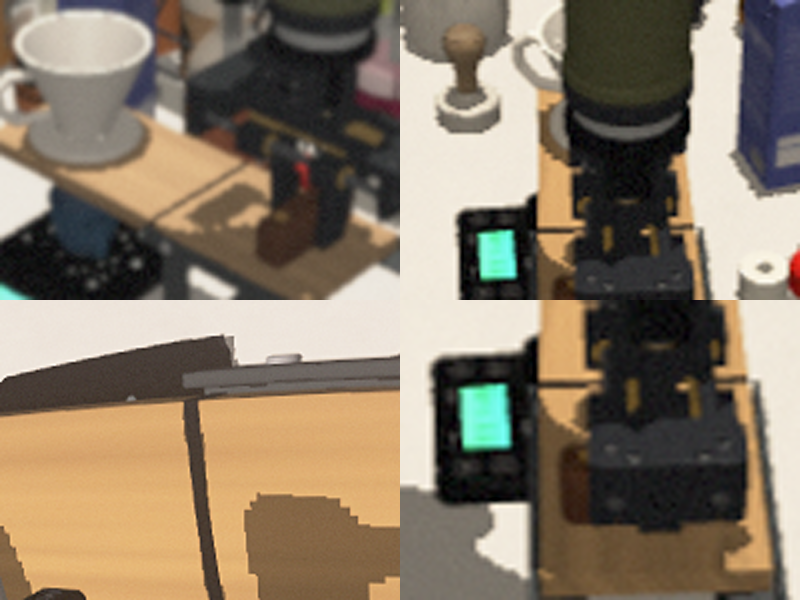

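The mosaic shows the dripper seated over the cup. In the wrist crop the line meets the board edge at full-image (96.5,180), and the far rail ends at about (92,167).

Run:
```python
from h import *
w=load('wrist5');t=np.radians(3.0);ax=np.array([-np.sin(t),np.cos(t),0])
for z in(139,): L=onz(w,96.2,180,z,True);L2=onz(w,107,275,z,True)
for q in((92,167),(92,173)): 
    for z in (135,130): 
        E=onz(w,*q,z,True);print(q,z,E.round(1),'line short by',((E-L)@ax).round(1))
print('L',L.round(1),L2.round(1),(L-L2)@ax)
s,d=load('scene5'),load('side5')
# expectation of mouth from w3 projected
m=np.array([507.2,-75,0]);ex=np.array([np.cos(t),np.sin(t),0])
print('proj R lip top',proj(w,m+ex*61.5+[0,0,135],True),'line now pred',proj(w,m-7*ax+ex*55+[0,0,139],True))
# line in side5: right end, left end ; in scene5
print('side line',onz(d,254+545/1*90/400-400*90/400,200+82*68/300,139).round(1),'scene line',onz(s,270+150*.3,170+220*.3,139).round(1), 'side lipR end?')
def c(t,x0,y0,w,h,W,H): return cv2.resize(load(t)['img'][y0:y0+h,x0:x0+w,::-1],(W,H),interpolation=cv2.INTER_CUBIC)
cv2.imwrite('pics/m6.png',np.hstack([c('wrist5',70,150,53,80,400,600),c('side5',320,208,27,40,400,600)]))
```

```text
(92, 167) 135 [567.7 -73.9 135. ] line short by 4.5
(92, 167) 130 [567.3 -70.6 130. ] line short by 7.9
(92, 173) 135 [564.8 -73.8 135. ] line short by 4.8
(92, 173) 130 [564.3 -70.5 130. ] line short by 8.1
L [562.  -78.7 139. ] [515.7 -80.6 139. ] -0.5974537991197801
proj R lip top (np.float64(88.43623891431554), np.float64(165.12845640723953)) line now pred (np.float64(96.79234724164706), np.float64(178.8997537459246))
side line [454.9 -81.7 139. ] scene line [447.7 -86.  139. ] side lipR end?
```

Emit:
{"fn": "arm_command", "kwargs": {"rows": [{"tx": -0.1,"ty": 2,"tz": 0,"rx": 0,"ry": 0,"rz": 0,"fingers": 15},{"tx": -0.1,"ty": 2,"tz": 0,"rx": 0,"ry": 0,"rz": 0,"fingers": 15},{"tx": 0,"ty": 1,"tz": 0,"rx": 0,"ry": 0,"rz": 0,"fingers": 15},{"tx": 0,"ty": 0,"tz": 0,"rx": 0,"ry": 0,"rz": 0,"fingers": 15},{"tx": 0,"ty": 0,"tz": 0,"rx": 0,"ry": 0,"rz": 0,"fingers": 15},{"tx": 0,"ty": 0,"tz": 0,"rx": 0,"ry": 0,"rz": 0,"fingers": 15},{"tx": 0,"ty": 0,"tz": 0,"rx": 0,"ry": 0,"rz": 0,"fingers": 15},{"tx": 0,"ty": 0,"tz": 0,"rx": 0,"ry": 0,"rz": 0,"fingers": 15},{"tx": 0,"ty": 0,"tz": 0,"rx": 0,"ry": 0,"rz": 0,"fingers": 15},{"tx": 0,"ty": 0,"tz": 0,"rx": 0,"ry": 0,"rz": 0,"fingers": 15}]}}

```text
time_s: 23.1
ee_pos: [513.3, -177.2, 144.8]
orientation: [-1.235, 1.166, -1.172]
force: [-0.0, -6.2, 3.2]
finger_gap: 0.292
```

Run:
```python
from h import *
w=grab('wrist','wrist6');print(env.get_obs()['ee_pos'],env.get_obs()['force'],env.get_obs()['ft_torque'])
g=w['img'].mean(2).astype(int)
for r in (165,167,169,171,173): print(r,g[r,84:122])
for r in (182,185): print(r,g[r,84:122])
def short(ul,vl,ue,ve):
    t=np.radians(3.0);ax=np.array([-np.sin(t),np.cos(t),0])
    return (onz(w,ue,ve,135,True)-onz(w,ul,vl,139,True))@ax
print(short(96.2,180,92,169),short(98.2,182,92,169), [short(u,184,92,169).round(1) for u in range(90,102,2)])
# side view of line vs lips; stability of scale/cup
grab('scene','scene6');grab('side','side6')
a=load('side5')['img'].astype(int);b=load('side0')['img'].astype(int)
print('scale display shift check',np.abs(a[205:250,255:280]-b[205:250,255:280]).mean())
```

```text
[ 513.35187905 -177.19652242  144.79329275] [ 0.61612804 -6.26769913  4.52981703] [-1.90274334  0.05906968  0.05070471]
165 [ 58  65  62  63  63  61  63  61  62  59  60  62  60  60  59  59  58  63
  73  78  82  85  88  91  95  92  94  97  98  93  96  97 101 100  99  99
 101 100]
167 [ 61  57  60  59  59  62  61  61  64  60  56  63  60  69 104  99  98  98
 101 103 102 102 103 105 102 104 102 105 104 105 104 100 102 107 102 102
 104 102]
169 [ 63  59  61  62  64  58  58  60  58  60  63  60  62  66 105 104 103 105
 103 100 103  98  97 102 100 103 102 101  98 102 101 100 100 100 101 102
  99 101]
171 [ 61  57  58  56  60  59  63  55  60  61  59  59  57  67  99  98 104  97
 101 100 101 101 101 101  99 100  96  99  92  97  95  94 100  94  94  98
  94  94]
173 [ 60  64  54  59  55  59  59  51  59  57  58  58  54  62  69  89  83  80
  76  76  76  72  67  63  67  79  80  85  87  87  91  87  87  98  96  99
 100 103]
182 [171 169 169 167 168 170 171  86  66  66  67  63  64  61  63 138 172 168
 166 168 167 164 170 169 167 166 170 169 165 169 167 171 170 167 166 166
 168 168]
185 [168 166 167 167 169 168 171 137  65  62  67  66  63  63  56 111 174 169
 169 169 167 170 168 170 170 168 168 169 167 169 170 171 169 169 169 168
 169 169]
4.610432334532439 5.668509807485666 [np.float64(0.8), np.float64(2.0), np.float64(3.1), np.float64(4.3), np.float64(5.5), np.float64(6.6)]
scale display shift check 17.493333333333332
```

Emit:
{"fn": "arm_command", "kwargs": {"rows": [{"tx": 0,"ty": 0.5,"tz": -0.5,"rx": 0,"ry": 0,"rz": 0,"fingers": 15},{"tx": 0,"ty": 0.5,"tz": -0.5,"rx": 0,"ry": 0,"rz": 0,"fingers": 15},{"tx": 0,"ty": 0,"tz": -0.2,"rx": 0,"ry": 0,"rz": 0,"fingers": 15},{"tx": 0,"ty": 0,"tz": 0,"rx": 0,"ry": 0,"rz": 0,"fingers": 15},{"tx": 0,"ty": 0,"tz": 0,"rx": 0,"ry": 0,"rz": 0,"fingers": 15},{"tx": 0,"ty": 0,"tz": 0,"rx": 0,"ry": 0,"rz": 0,"fingers": 15},{"tx": 0,"ty": 0,"tz": 0,"rx": 0,"ry": 0,"rz": 0,"fingers": 15},{"tx": 0,"ty": 0,"tz": 0,"rx": 0,"ry": 0,"rz": 0,"fingers": 15},{"tx": 0,"ty": 0,"tz": 0,"rx": 0,"ry": 0,"rz": 0,"fingers": 15},{"tx": 0,"ty": 0,"tz": 0,"rx": 0,"ry": 0,"rz": 0,"fingers": 15}]}}

```text
time_s: 24.5
ee_pos: [513.4, -177.3, 144.4]
orientation: [-1.235, 1.166, -1.174]
force: [-0.9, -7.7, 9.3]
finger_gap: 0.29
```

Run:
```python
from h import *
w=grab('wrist','wrist7');o=env.get_obs();print(o['ee_pos'],o['orientation'],o['force'],o['finger_gap'])
g=w['img'].mean(2).astype(int)
lip=[84+np.argmax(g[r,84:122]>82) for r in (167,169,171)]
def ln(r):
    c=np.where(g[r,80:115]<115)[0]+80; return c.mean()
t=np.radians(3.0);ax=np.array([-np.sin(t),np.cos(t),0])
L=[onz(w,ln(r),r,139,True) for r in (184,186,190)]
E=onz(w,lip[1]-.5,169,135,True)
print(lip,[ln(r) for r in (184,186,190)],[((E-l)@ax).round(2) for l in L], np.array(L).round(1).tolist())
# scale + cup unchanged? display corner shift by template matching vs start (side view)
s0=load('side0')['img'];s6=grab('side','side7')['img']
r=cv2.matchTemplate(s6[190:270,240:300],s0[212:248,260:282],cv2.TM_CCOEFF_NORMED);print(cv2.minMaxLoc(r)[1],np.array(cv2.minMaxLoc(r)[3])+[240,190])
```

```text
[ 513.39944655 -177.32928386  144.42453087] [-1.23492509  1.16586594 -1.17443607] [-0.57338928 -9.07035037  9.71990349] 0.29203947383229145
[np.int64(97), np.int64(97), np.int64(97)] [np.float64(94.5), np.float64(94.5), np.float64(95.0)] [np.float64(0.77), np.float64(0.67), np.float64(0.76)] [[560.2, -74.3, 139.0], [559.2, -74.3, 139.0], [557.4, -74.5, 139.0]]
0.9681116342544556 [260 212]
```

Emit:
{"fn": "arm_command", "kwargs": {"rows": [{"tx": 0,"ty": 0.8,"tz": 0,"rx": 0,"ry": 0,"rz": 0,"fingers": 15},{"tx": 0,"ty": 0.8,"tz": 0,"rx": 0,"ry": 0,"rz": 0,"fingers": 15},{"tx": 0,"ty": 0,"tz": 0,"rx": 0,"ry": 0,"rz": 0,"fingers": 15},{"tx": 0,"ty": 0,"tz": 0,"rx": 0,"ry": 0,"rz": 0,"fingers": 15},{"tx": 0,"ty": 0,"tz": 0,"rx": 0,"ry": 0,"rz": 0,"fingers": 15},{"tx": 0,"ty": 0,"tz": 0,"rx": 0,"ry": 0,"rz": 0,"fingers": 15},{"tx": 0,"ty": 0,"tz": 0,"rx": 0,"ry": 0,"rz": 0,"fingers": 15},{"tx": 0,"ty": 0,"tz": 0,"rx": 0,"ry": 0,"rz": 0,"fingers": 15},{"tx": 0,"ty": 0,"tz": 0,"rx": 0,"ry": 0,"rz": 0,"fingers": 15},{"tx": 0,"ty": 0,"tz": 0,"rx": 0,"ry": 0,"rz": 0,"fingers": 15}]}}

```text
time_s: 25.85
ee_pos: [513.4, -177.1, 144.6]
orientation: [-1.236, 1.165, -1.177]
force: [-1.9, -10.9, 8.6]
finger_gap: 0.289
```

Run:
```python
from h import *
w=grab('wrist','wrist8');o=env.get_obs();print(o['time_s'],o['ee_pos'],o['force'],o['finger_gap'],o['qvel'].round(4))
g=w['img'].mean(2).astype(int)
lip=84+np.argmax(g[169,84:122]>82)
t=np.radians(3.0);ax=np.array([-np.sin(t),np.cos(t),0])
E=onz(w,lip-.5,169,135,True)
for r in (184,186,190):
    c=(np.where(g[r,80:115]<115)[0]+80).mean(); print(lip,c,(E-onz(w,c,r,139,True))@ax)
```

```text
25.9 [ 513.42669216 -177.11964983  144.61620675] [ -0.87930229 -10.80613574   9.46963183] 0.2925116280697348 [ 0.0009  0.0004 -0.0005 -0.0003  0.0008  0.0021 -0.0001]
97 94.5 0.7581061269091788
97 94.5 0.6598802220389964
97 94.5 0.45614272554016744
```

Emit:
{"fn": "arm_command", "kwargs": {"rows": [{"tx": 0,"ty": 0.5,"tz": 0.5,"rx": 0,"ry": 0,"rz": 0,"fingers": 15},{"tx": 0,"ty": 0.5,"tz": 0,"rx": 0,"ry": 0,"rz": 0,"fingers": 15},{"tx": 0,"ty": 0,"tz": 0,"rx": 0,"ry": 0,"rz": 0,"fingers": 15},{"tx": 0,"ty": 0,"tz": 0,"rx": 0,"ry": 0,"rz": 0,"fingers": 15},{"tx": 0,"ty": 0,"tz": 0,"rx": 0,"ry": 0,"rz": 0,"fingers": 15},{"tx": 0,"ty": 0,"tz": 0,"rx": 0,"ry": 0,"rz": 0,"fingers": 15},{"tx": 0,"ty": -0.5,"tz": -0.3,"rx": 0,"ry": 0,"rz": 0,"fingers": 15},{"tx": 0,"ty": 0,"tz": 0,"rx": 0,"ry": 0,"rz": 0,"fingers": 15},{"tx": 0,"ty": 0,"tz": 0,"rx": 0,"ry": 0,"rz": 0,"fingers": 15},{"tx": 0,"ty": 0,"tz": 0,"rx": 0,"ry": 0,"rz": 0,"fingers": 15}]}}

```text
time_s: 27.15
ee_pos: [513.5, -175.1, 144.5]
orientation: [-1.235, 1.166, -1.174]
force: [-1.0, -8.3, 8.4]
finger_gap: 0.291
```

Run:
```python
from h import *
w=grab('wrist','wrist9');o=env.get_obs();print(o['time_s'],o['ee_pos'],o['force'],o['finger_gap'])
g=w['img'].mean(2).astype(int)
lip=84+np.argmax(g[169,84:122]>82)
t=np.radians(3.0);ax=np.array([-np.sin(t),np.cos(t),0])
E=onz(w,lip-.5,169,135,True)
for r in (184,186,190):
    c=(np.where(g[r,80:115]<115)[0]+80).mean(); print(lip,c,(E-onz(w,c,r,139,True))@ax)
```

```text
27.2 [ 513.45832037 -175.10433921  144.49055561] [-0.7735431  -8.62441701  7.40876897] 0.28998085590807465
101 94.5 -1.5567436216189172
101 95.0 -1.3649480903875273
101 95.0 -1.567274612990547
```

Run:
```python
from h import *
s0,s1=load('scene5')['img'],grab('scene','sceneF')['img']
r=cv2.matchTemplate(s1[165:225,262:325],s0[172:215,270:315],cv2.TM_CCOEFF_NORMED);m=cv2.minMaxLoc(r);print('dripper',m[1],np.array(m[3])+[262,165]-[270,172])
env.close_job(); print(env.get_obs()['time_s'])
```

```text
dripper 0.9751181602478027 [-1 -1]
the job is handed in; nothing more can be done
the job is handed in; nothing more can be done
```

I put the cup on the scale, slid the board out to the line and handed the job in at about 27 s, with the gripper still holding the board.

- **Cup:** It stands upright and released at about (503, 47) mm. My estimates of the plate centre were (502, 46) from the scale's corners and (501, 50) from the mouth. The display showed about 138 g after I let go.
- **Line:** My two checks disagree slightly. The last wrist image puts the line about 1.5 mm past the rail ends. The distance slid, 173.3 mm of the 173.7 mm measured, puts it 0.4 mm short. Its exact position is therefore uncertain by 1 to 2 mm.
- **Sliding:** The board stuck for the last 2 mm, then moved once I eased the downward press.
- **Board:** It is held at the grip with 45 N and pressed lightly onto the rails, with about 7 N of reaction. The grip height stayed within 0.3 mm of where I took hold, so I take the board to be level.
- **Dripper and scale:** The dripper looked seated over the cup in the last picture I viewed, and an image match just before hand-in showed it only moving with the board. An image match taken 3 s before the end found the scale where it started. A cruder image comparison before that gave no clear answer.
- **Not checked:** I reached the 12-picture limit, so the final pose was checked by numbers only.

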